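Lay the empty tube tray down beside the full one

TASK

The empty foam tube tray has been left standing on its long edge. Push it over so that it lies flat on the desk with its wells facing up, then slide it across until it sits side by side with the full tray, long side flush against long side and the ends roughly level, ready for the next tubes. Only push, gently: do not lift either tray, and leave the full tray and the other things on the desk where they are.

Things in the scene. Friction and masses are not known exactly. Their poses are not given: they have to be found in the camera images.
- tray: empty white foam tube tray, rigid, 168 mm long (its x), 108 wide (y), 34 thick (z), 60 g give or take a third. z points out of the face with 8 x 5 open square wells (16 mm wide, 26 deep); the other face, the underside, is smooth. Origin: centre of the underside. At the start it stands loose on a long narrow side, 108 mm tall, y down, wells facing roughly the robot's left. Slides easily
- tray_foot_back (a point): on the tray: middle of the long edge between its underside and the narrow side it stands on at the start (tray frame 0, +54, 0 mm). Leant about 18 degrees over this edge, the tray falls by itself, wells up
- tray_foot_front (a point): on the tray: middle of the long edge between its well face and the narrow side it stands on at the start (tray frame 0, +54, +34 mm)
- full: the full tray: the same 168 x 108 x 34 mm foam tray lying flat, wells up, a capped tube in every well (caps to 84 mm above the desk, within its outline). Loose, about 0.55 kg, slides if pushed with a few newtons. Origin: centre of its underside; x along its length, y across (long sides face +y, -y), z up. It lies to the left or the right of the empty tray, roughly parallel
- cup: bystander: urine specimen cup with a wide white screw cap, 62 mm across, 59 mm tall; origin at the centre of its underside, loose
- marker: bystander: marker pen lying on the desk, 134 mm long along its x, 17 mm high; origin at the centre of its underside, loose
- stapler: bystander: black stapler, 135 x 36 mm, 46 mm high; origin at the centre of its underside, loose
- labels: bystander: roll of paper labels lying flat, 76 mm across, 30 mm high; origin at the centre of its underside, loose
- sanitizer: bystander: hand sanitiser bottle with a pump, 48 x 76 mm, 175 mm tall; origin at the centre of its underside, loose
- swabs: bystander: round clear swab jar with a metal lid, 84 mm across, 97 mm tall; origin at the centre of its underside, loose
- stamp: bystander: rubber stamp standing on its 58 x 26 mm foot, 64 mm tall; origin at the centre of its underside, loose
Things that resemble listed ones, but are neither listed nor needed, are in the scene too. What is meant by the tray is not pink, red or turquoise, and is the larger of those in its own colour.

How it is judged:
By the outcome, as a careful person would: the job done as asked, in the order asked, and still so for the second after the job is handed in, with the robot touching nothing.
It also fails if it takes over 72 s, if anything falls off the work surface, if the arm or the gripper's body presses on something with over 40 N, if the wrist force passes 120 N, or if a joint passes its speed limit or range.

ROBOT

A 6-joint arm with a two-finger parallel gripper is mounted at the origin on the work surface. World frame = base frame: x ahead of the robot, y to its left, z up, the work surface at z = 0. Lengths are in m, angles in rad, forces in N, time in s.
With the tool pointing down it reaches from about 0.35 to 0.775 m from the base axis. Payload 5.5 kg.
Tool frame: the origin (TCP) lies where the fingers leave the gripper's body, on its centre line; the fingertips stand env.tip_reach ahead of it and the grasp point (between the pads) lies 54 mm ahead of it (env.tip_reach is the distance from the TCP to the fingertips, in m); z points along the fingers, y is the line along which they close (so a half turn about z gives the same grasp; the last joint's range is limited). The gripper opens to 85 mm and grips with 20 to 120 N. Pads are 22 mm wide; open, the fingers measure 114 mm over their backs; the gripper's body (76 mm by 85 mm) begins 54 mm behind the grasp point. The pads swing forward as they close: fully open they stand 13 mm farther back than shut.
Start: joints at [1.144, 0.313, 0.046, 1.304, 0, 1.431], TCP at [0.163, 0.552, 0.304] pointing down, gripper open.
Joint ranges: [-2.76, 2.76], [-0.86, 1.69], [-1.03, 1.26], [-2.2, 2.34], [-1.47, 1.5], [-3.14, 3.14]. Speed limits (rad/s): [2.57, 2.57, 3.14, 3.14, 3.14, 3.14].

INTERFACE

Orientations are given as a unit quaternion [w, x, y, z].
In Python, from workcell import status, optics, hand_in, env gives the robot as it stands.
- The arm moves only by the shell command python3 -m handwheel 'ROWS' [FORCE]. ROWS is a JSON object whose one key "deltas" holds a list of rows, each a list of 5 numbers: the opening, from -1 (shut) to 1 (fully open), then the shift along the tool's x, y, z in units of 40 mm (1.0 is 40 mm), then the turn about the tool's z in units of 10 degrees (1.0 is 10 degrees). In form: {"deltas": [[jaw, x, y, z, roll], ...]}. A call has 1 to 20 rows; each row shifts and turns the commanded pose from where the row before left it, along the tool's axes as they then stand; what a row does not reach is not made up. A row lasts 1/8 s, in which the tool goes at most 62.5 mm and 10.7 degrees, less where a joint would pass 70% of its speed; a pose out of reach is approached as far as the arm can. A call is refused whole if a number of a shift passes 1 or a number of a turn 1, either way. A call with a gripper value outside its range is refused whole. The fingers move at their own pace and stop on an object; FORCE is the grip in N (left out, the last holds). Time passes only in rows, so rows that do not move let the fingers close. It gives the time, the measured TCP pose, the force, the opening and the grip force at its end, in the units of the state.
- status.get_state(): the state, without advancing time (a new reading comes with each control period).
- optics.read_camera(name): name is "scene" or "side" or "wrist"; returns a dict with "frame" (400x640x3 uint8, red, green, blue), "depth" (400x640 float32, m along the optical axis (not along the pixel's ray), 0 where there is no reading), "vfov" (degrees; the focal length in pixels is half the picture's height over the tangent of half this angle, whatever the lens; pixels are square), "cx", "cy" (the principal point, pixels), "k1" (the pictures are not rectified: a ray, as slopes to the right and down, at radius r is drawn at 1 + k1 r^2 times it, then the intrinsics apply), "origin" and "attitude" of the camera in the world. Camera axes: x right, y down, z forward; pixel columns grow to the right and rows downward; lengths in m; the calibration is good to about 2 mm. A picture is of the moment at which its call begins.
- hand_in(): hands the job in; it is judged then, once.
The state is a dict: "clock": time; "joint_pos": joint angles; "qvel": joint speeds; "tau": joint torques, N m; "tcp_pos": TCP position; "orientation": TCP orientation; "wrist_force": force on the tool from outside, world axes, zero at the start; "ft_torque": the same for the moment, N m; "finger_gap": finger opening in m; "grip_force": force on a finger pad.
Only numpy, scipy, OpenCV 4.12 (cv2) and the standard library are available. Lean on these libraries where they do the work, as an engineer would, in place of code of your own. Each camera call takes 0.05 s, during which the arm holds its last target. There are 200 camera calls.

## Working session

There is one attempt and no reset: what is moved stays moved. The work goes in short steps, Python scripts to look and compute and a shell command to move; the robot and the scene stay as the last step left them, time stands still between calls to the robot, and variables do not carry over. Pictures are saved under pics/ and viewed, at most 10 in all, crops included, and the job is handed in when it is done.

```bash
mkdir -p pics; ls; cat > h.py <<'E'
import numpy as np, cv2
from scipy.spatial.transform import Rotation as R
from workcell import status, optics, env
def cam(n):
    c=optics.read_camera(n); c['f']=200/np.tan(np.radians(c['vfov'])/2); 
    a=np.array(c['attitude']); c['R']=R.from_quat(a[[1,2,3,0]]).as_matrix() if a.size==4 else a.reshape(3,3)
    return c
def slopes(c,uv):
    d=(np.atleast_2d(uv).astype(float)-[c['cx'],c['cy']])/c['f']; s=d.copy()
    for _ in range(20): s=d/(1+c['k1']*(s**2).sum(1,keepdims=True))
    return s
def plane(c,uv,z):
    s=slopes(c,uv); r=np.c_[s,np.ones(len(s))]@c['R'].T; o=np.array(c['origin'])
    return o+r*((z-o[2])/r[:,2])[:,None]
def cloud(c):
    v,u=np.mgrid[:400,:640]; s=slopes(c,np.c_[u.ravel(),v.ravel()]); d=c['depth'].ravel()[:,None]
    return ((np.c_[s,np.ones(len(s))]*d)@c['R'].T+np.array(c['origin'])).reshape(400,640,3)
def save(c,n): cv2.imwrite('pics/'+n,c['frame'][:,:,::-1])
E
python3 - <<'E'
from h import *
print(env.tip_reach, status.get_state())
for n in ['scene','side']:
    c=cam(n); save(c,n+'0.png'); print(n,c['origin'],c['attitude'],c['vfov'],c['k1'],(c['depth']>0).mean())
    np.save('pics/'+n+'0.npy',cloud(c))
E
```

```text
pics
0.0726 {'clock': 0.0, 'joint_pos': array([1.14441820e+00, 3.14006662e-01, 4.49925057e-02, 1.30357268e+00,
       8.21144329e-07, 1.43122479e+00]), 'qvel': array([ 0.00128697,  0.00090728,  0.000954  , -0.00056357,  0.00113392,
       -0.0014313 ]), 'tau': array([-9.32949806e-04, -4.80622566e+01,  2.98537123e+01,  1.93037849e-02,
       -3.23613631e-04, -1.09434328e-07]), 'tcp_pos': array([0.16250361, 0.55118002, 0.3030107 ]), 'orientation': array([-2.50361245e-04,  1.42912241e-01,  9.89734959e-01, -8.59534579e-04]), 'wrist_force': array([-0.48431957, -0.03497349,  0.0142251 ]), 'ft_torque': array([-0.02099722,  0.03827638,  0.0182503 ]), 'grip_force': 0.0, 'finger_gap': 0.08509253176749518}
scene [1.35175895 0.21607447 1.1555949 ] [-0.20179603  0.59625509  0.73502231 -0.25199293] 54.617382295273394 -0.04465351531411765 0.9957421875
side [ 0.33192024 -0.94617946  0.67895023] [-0.48242145  0.86870712 -0.10275602  0.04537272] 53.996787424382426 -0.008149960526234283 0.995890625
```

View pics/scene0.png

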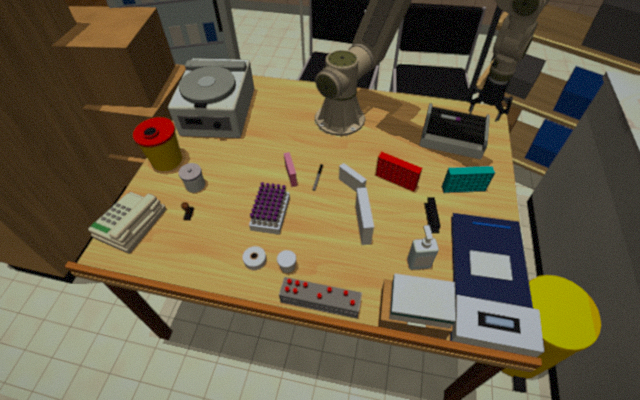

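View pics/side0.png

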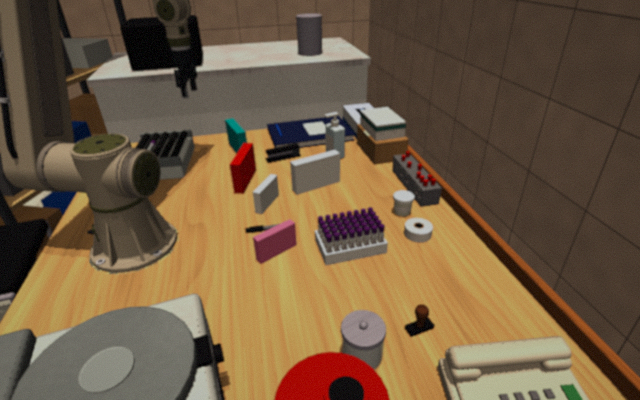

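The picture candidates for the tray are:
- large white standing tray, scene (364,215)
- small white tray (352,178)
- red (398,170)
- turquoise (468,180)
- pink (291,168)

The large white one at (364,215) matches the description. The full tray is at (269,205), on the robot's right. The marker (318,177), stapler (432,214), sanitizer (424,250), cup (287,262) and labels (254,258) are nearby.

```bash
python3 - <<'E'
from h import *
P=np.load('pics/scene0.npy'); im=cv2.imread('pics/scene0.png'); S=np.load('pics/side0.npy')
lab,n=None,None
hgt=((P[:,:,2]>.008)&(P[:,:,0]>.2)&(P[:,:,0]<1.0)&(abs(P[:,:,1])<.6)).astype(np.uint8)
n,l,st,ce=cv2.connectedComponentsWithStats(hgt)
for i in range(1,n):
    if st[i,4]<40: continue
    Q=P[l==i]; r=cv2.minAreaRect(Q[:,:2].astype(np.float32)*1000)
    print(ce[i].round(),st[i,4],'lo',np.percentile(Q,1,axis=0).round(3),'hi',np.percentile(Q,99,axis=0).round(3),[np.round(x) for x in r],im[l==i].mean(0).round())
def box(Q,nm):
    r=cv2.minAreaRect(Q[:,:2].astype(np.float32)); print(nm,len(Q),cv2.boxPoints(r).round(4).tolist(),np.round(r[1],4), 'zmax',np.percentile(Q[:,2],99).round(4))
for nm,A in (('scene',P),('side',S)):
    m=(A[:,:,2]>.095)&(A[:,:,2]<.12)&(A[:,:,0]>.42)&(A[:,:,0]<.75)&(A[:,:,1]>-.02)&(A[:,:,1]<.13)
    box(A[m],nm+' tray top')
    m=(A[:,:,2]>.02)&(A[:,:,2]<.1)&(A[:,:,0]>.45)&(A[:,:,0]<.8)&(A[:,:,1]>-.35)&(A[:,:,1]<-.05)
    box(A[m],nm+' full')
a=im[130:280,220:450]; cv2.imwrite('pics/crop.png',cv2.resize(a,None,fx=3.4,fy=3.4,interpolation=cv2.INTER_CUBIC))
E
```

```text
[529.   9.] 499 lo [0.2   0.511 0.625] hi [0.224 0.579 0.688] [array([213., 544.]), array([75., 22.]), np.float64(81.0)] [24. 37. 40.]
[520.  45.] 426 lo [0.2   0.535 0.5  ] hi [0.222 0.586 0.601] [array([211., 560.]), array([55., 22.]), np.float64(90.0)] [44. 56. 63.]
[502.  76.] 47 lo [0.2   0.54  0.418] hi [0.204 0.564 0.456] [array([202., 552.]), array([24.,  4.]), np.float64(90.0)] [31. 45. 49.]
[211. 117.] 1828 lo [ 0.201 -0.598  0.01 ] hi [ 0.251 -0.395  0.192] [array([ 225., -496.]), array([ 52., 209.]), np.float64(2.0)] [65. 73. 74.]
[172. 145.] 487 lo [ 0.356 -0.6    0.014] hi [ 0.45  -0.575  0.169] [array([ 401., -587.]), array([105.,  26.]), np.float64(0.0)] [ 4. 43. 91.]
[398. 170.] 1042 lo [0.288 0.199 0.011] hi [0.363 0.364 0.111] [array([322., 283.]), array([170.,  41.]), np.float64(71.0)] [  5.  10. 115.]
[290. 169.] 253 lo [ 0.326 -0.16   0.01 ] hi [ 0.435 -0.088  0.078] [array([ 379., -125.]), array([123.,  25.]), np.float64(28.0)] [ 96.  87. 142.]
[191. 177.] 572 lo [ 0.465 -0.521  0.009] hi [ 0.545 -0.441  0.092] [array([ 504., -482.]), array([88., 83.]), np.floa
[... 1624 characters left out ...]
 call last):
  File "<stdin>", line 14, in <module>
  File "<stdin>", line 11, in box
    return _quantile_unchecked(
        a, q, axis, out, overwrite_input, method, keepdims, weights)
    return _ureduce(a,
                    func=_quantile_ureduce_func,
    ...<5 lines>...
                    overwrite_input=overwrite_input,
                    method=method)
    r = func(a, **kwargs)
    result = _quantile(arr,
                       quantiles=q,
    ...<2 lines>...
                       out=out,
                       weights=wgt)
    slices_having_nans = np.isnan(arr[-1, ...])
                                  ~~~^^^^^^^^^
IndexError: index -1 is out of bounds for axis 0 with size 0
```

```bash
python3 - <<'E'
from h import *
P=np.load('pics/scene0.npy'); im=cv2.imread('pics/scene0.png'); S=np.load('pics/side0.npy')
def box(Q,nm):
    r=cv2.minAreaRect(Q[:,:2].astype(np.float32)); print(nm,len(Q),cv2.boxPoints(r).round(4).tolist(),np.round(r[1],4), 'z',np.percentile(Q[:,2],[1,50,99]).round(4))
for nm,A in (('scene',P),('side',S)):
    def reg(x0,x1,y0,y1,z0,z1): return (A[:,:,2]>z0)&(A[:,:,2]<z1)&(A[:,:,0]>x0)&(A[:,:,0]<x1)&(A[:,:,1]>y0)&(A[:,:,1]<y1)
    box(A[reg(.42,.72,.08,.3,.1,.12)],nm+' tray top')
    box(A[reg(.44,.72,.08,.3,.01,.12)],nm+' tray all')
    box(A[reg(.33,.46,.06,.2,.05,.1)],nm+' small')
    box(A[reg(.45,.72,-.25,-.05,.026,.04)],nm+' full')
    box(A[reg(.45,.72,-.25,-.05,.075,.095)],nm+' caps')
a=im[130:280,220:450]; cv2.imwrite('pics/crop.png',cv2.resize(a,None,fx=3.4,fy=3.4,interpolation=cv2.INTER_CUBIC))
E
```

```text
scene tray top 389 [[0.4652000069618225, 0.18000000715255737], [0.47450000047683716, 0.14710000157356262], [0.6421999931335449, 0.19480000436306], [0.6327999830245972, 0.22759999334812164]] [0.1743 0.0342] z [0.1014 0.1065 0.1109]
scene tray all 696 [[0.4652000069618225, 0.1800999939441681], [0.4745999872684479, 0.14640000462532043], [0.6430000066757202, 0.19329999387264252], [0.6335999965667725, 0.22709999978542328]] [0.1748 0.035 ] z [0.0132 0.1034 0.1106]
scene small 259 [[0.334199994802475, 0.0786999985575676], [0.3603000044822693, 0.0617000013589859], [0.4250999987125397, 0.16120000183582306], [0.39899998903274536, 0.17820000648498535]] [0.1188 0.0312] z [0.0509 0.0722 0.0787]
scene full 259 [[0.48590001463890076, -0.09880000352859497], [0.49000000953674316, -0.2079000025987625], [0.6626999974250793, -0.2013999968767166], [0.6585000157356262, -0.09220000356435776]] [0.1728 0.1092] z [0.0264 0.032  0.0395]
scene caps 624 [[0.4936000108718872, -0.10719999670982361], [0.49810001254081726, -0.20160000026226044], [0.6553000211715698, -0.1940000057220459], [0.6506999731063843, -0.0996
[... 513 characters left out ...]
0.1102]
side small 348 [[0.3327000141143799, 0.07209999859333038], [0.35499998927116394, 0.0575999990105629], [0.42080000042915344, 0.15880000591278076], [0.398499995470047, 0.17319999635219574]] [0.1206 0.0266] z [0.0507 0.0732 0.0782]
side full 562 [[0.48570001125335693, -0.10040000081062317], [0.4885999858379364, -0.21279999613761902], [0.657800018787384, -0.20839999616146088], [0.6549000144004822, -0.09610000252723694]] [0.1693 0.1123] z [0.0262 0.0339 0.0398]
side caps 1125 [[0.4925000071525574, -0.10949999839067459], [0.4975000023841858, -0.20640000700950623], [0.6517000198364258, -0.19840000569820404], [0.6466000080108643, -0.1014999970793724]] [0.1544 0.097 ] z [0.0753 0.0836 0.0871]
```

View pics/crop.png

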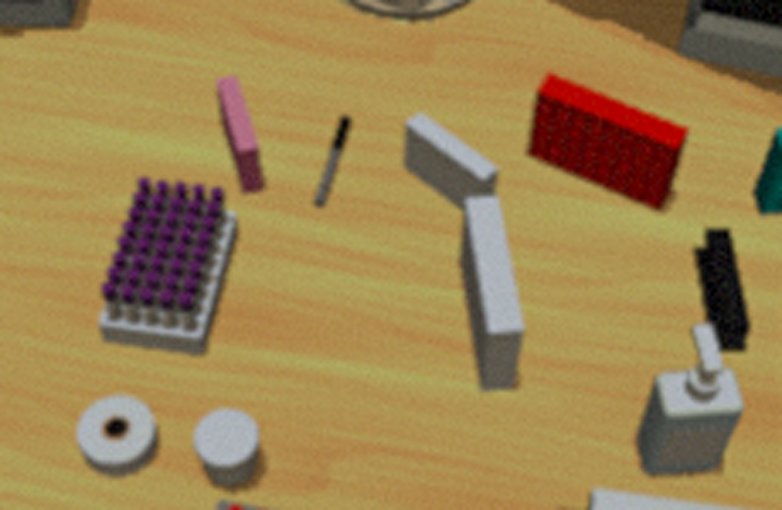

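The crop shows the large white tray at crop (493,290), standing with its well face on the robot's left. The small white decoy is at (452,160) and the full tray at (165,265). The measured sizes match: 168 x 34 x 108 mm for the tray and 172 x 110 mm for the full tray. I'll move to the left of the tray, staying high.

```bash
python3 -m handwheel '{"deltas": [[1,-0.92,-0.38,0,0],[1,-0.92,-0.38,0,0],[1,-0.92,-0.38,0,0],[1,-0.92,-0.38,0,0],[1,-0.92,-0.38,0,0],[1,-0.92,-0.38,0,0],[1,-0.92,-0.38,0,0],[1,-0.92,-0.38,0,0],[1,-0.92,-0.38,0,0],[1,-0.92,-0.38,0,0],[1,-0.92,-0.38,0,0],[1,-0.92,-0.38,0,0],[1,0,0,0,0.96],[1,0,0,0,0.96],[1,0,0,0,0.96],[1,0,0,0,0.96],[1,0,0,0,0.96],[1,0,0,0,0.96]]}'
cat > go.py <<'E'
import sys
from h import *
s=status.get_state(); o=s['orientation']; M=R.from_quat(o[[1,2,3,0]]).as_matrix(); p=s['tcp_pos']
print('t',s['clock'],'p',p.round(4),'yaw toolY',np.degrees(np.arctan2(M[1,1],M[0,1])).round(2),'j',s['joint_pos'].round(2),'F',s['wrist_force'].round(1))
if len(sys.argv)>3:
    t=np.array([float(a) for a in sys.argv[1:4]]); print('units',(M.T@(t-p)/.04).round(3))
E
python3 go.py 0.534 0.250 0.155
python3 - <<'E'
from h import *
c=cam('side'); A=cloud(c); m=(A[:,:,2]>.12)&(A[:,:,2]<.29)&(abs(A[:,:,0]-.534)<.08)&(abs(A[:,:,1]-.25)<.06)
print(m.sum(),np.percentile(A[m][:,2],[0,1,3]))
E
```

```text
clock: 2.35
tcp_pos: [0.5344, 0.2516, 0.3033]
orientation: [-0.0, 0.604, 0.797, -0.0]
wrist_force: [-0.1, 0.5, -0.7]
finger_gap: 0.0853
grip_force: 0.0
t 2.35 p [0.5344 0.2516 0.3033] yaw toolY 15.65 j [0.3  0.35 0.09 1.32 0.   1.6 ] F [-0.1  0.5 -0.7]
units [-0.035 -0.016  3.708]
156 [0.24551453 0.24655627 0.24787675]
```

```bash
python3 -m handwheel '{"deltas": [[1,0,0,0.63,0],[1,0,0,0.63,0],[1,0,0,0.63,0],[1,0,0,0.63,0],[1,0,0,0.63,0],[1,0,0,0.63,0],[1,-0.4,0,0,0],[1,-0.3,0,0,0],[1,-0.1,0,0,0],[1,-0.1,0,0,0],[1,-0.1,0,0,0],[1,-0.1,0,0,0],[1,-0.1,0,0,0],[1,-0.1,0,0,0]]}'
python3 - <<'E'
from h import *
c=cam('side'); save(c,'s1.png'); A=cloud(c)
m=(A[:,:,2]>.005)&(A[:,:,2]<.125)&(A[:,:,0]>.44)&(A[:,:,0]<.7)&(A[:,:,1]>.03)&(A[:,:,1]<.19)
Q=A[m]; top=Q[Q[:,2]>np.percentile(Q[:,2],98)-.005]; lo=Q[Q[:,2]<.02]
print(Q[:,2].max(),top.mean(0),lo.mean(0))
import cv2; cv2.imwrite('pics/s1c.png',cv2.resize(c['frame'][100:250,200:440,::-1],None,fx=3,fy=3))
E
```

```text
clock: 4.15
tcp_pos: [0.549, 0.2015, 0.1527]
orientation: [-0.0, 0.602, 0.799, 0.0]
wrist_force: [-0.4, -0.1, 0.6]
finger_gap: 0.0851
grip_force: 0.0
0.12460334878210655 [0.53643589 0.16924867 0.11055481] [0.54004096 0.16537226 0.01242197]
```

View pics/s1c.png

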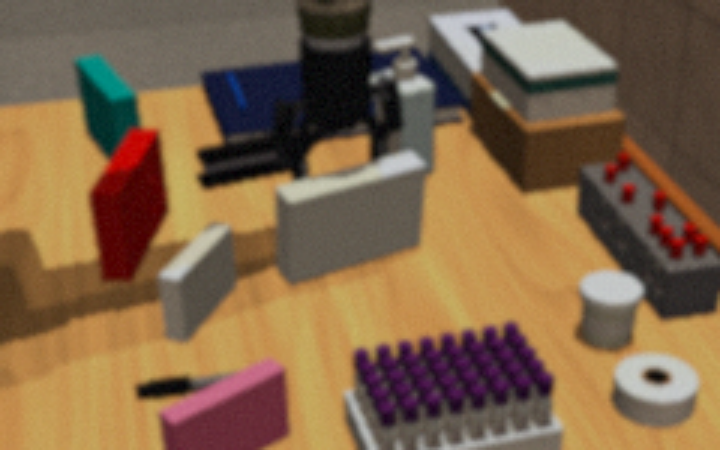

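The tray at crop (350,225) still stands, leaning very slightly. The fingers are behind its top edge at (290-385,160). I'll keep pushing.

```bash
python3 -m handwheel '{"deltas": [[1,-0.1,0,0,0],[1,-0.1,0,0,0],[1,-0.1,0,0,0],[1,-0.1,0,0,0]]}'
cat > lean.py <<'E'
from h import *
c=cam('side'); A=cloud(c)
m=(A[:,:,2]>.006)&(A[:,:,2]<.125)&(A[:,:,0]>.44)&(A[:,:,0]<.72)&(A[:,:,1]>.0)&(A[:,:,1]<.2)
Q=A[m]; n=np.array([.27,-.963]); s=Q[:,:2]@n
for z in (.01,.03,.05,.07,.09,.105): 
    w=abs(Q[:,2]-z)<.006
    if w.sum(): print(z,w.sum(),np.percentile(s[w],[10,50,90]).round(4))
E
python3 lean.py
```

```text
clock: 4.7
tcp_pos: [0.5534, 0.186, 0.1527]
orientation: [-0.0, 0.602, 0.798, 0.0]
wrist_force: [-0.5, -0.2, 0.1]
finger_gap: 0.0853
grip_force: 0.0
0.01 96 [-0.0153 -0.0119 -0.0093]
0.03 126 [-0.0102 -0.0067 -0.004 ]
0.05 134 [-0.0049 -0.0008  0.0028]
0.07 140 [0.0002 0.0048 0.0085]
0.09 139 [0.0061 0.0108 0.0131]
0.105 319 [-0.0074  0.0057  0.0149]
```

Leaning 16° and not sliding. A few more gentle rows will take it past the balance point.

```bash
python3 -m handwheel '{"deltas": [[1,-0.1,0,0,0],[1,-0.1,0,0,0],[1,-0.1,0,0,0],[1,0,0,0,0],[1,0,0,0,0],[1,0,0,0,0],[1,0,0,0,0],[1,0,0,0,0]]}'
cat > meas.py <<'E'
from h import *
for nm in ('scene','side'):
    c=cam(nm); A=cloud(c)
    def box(x0,x1,y0,y1,z0,z1,t):
        m=(A[:,:,2]>z0)&(A[:,:,2]<z1)&(A[:,:,0]>x0)&(A[:,:,0]<x1)&(A[:,:,1]>y0)&(A[:,:,1]<y1); Q=A[m]
        if len(Q)<20: print(t,'none'); return
        r=cv2.minAreaRect(Q[:,:2].astype(np.float32)); print(nm,t,len(Q),'c',np.round(r[0],4),'sz',np.round(r[1],4),'ang',round((r[2]+45)%90-45,1),'z',np.percentile(Q[:,2],[2,98]).round(3))
    box(.45,.74,-.09,.21,.028,.042,'tray'); box(.45,.72,-.25,-.05,.075,.095,'caps')
E
python3 meas.py; python3 -c "
from h import *
save(cam('scene'),'f1.png')"
```

```text
clock: 5.75
tcp_pos: [0.5566, 0.1749, 0.1527]
orientation: [-0.0, 0.602, 0.799, 0.0]
wrist_force: [-0.6, 0.4, -0.1]
finger_gap: 0.0855
grip_force: 0.0
scene tray 670 c [0.5749 0.1196] sz [0.1716 0.1082] ang 16.7 z [0.028 0.037]
scene caps 613 c [ 0.5737 -0.151 ] sz [0.1579 0.0958] ang 2.5 z [0.076 0.086]
side tray 865 c [0.5718 0.1168] sz [0.1716 0.1143] ang 16.8 z [0.028 0.037]
side caps 1110 c [ 0.5717 -0.1532] sz [0.1553 0.0986] ang 1.3 z [0.076 0.087]
```

View pics/f1.png

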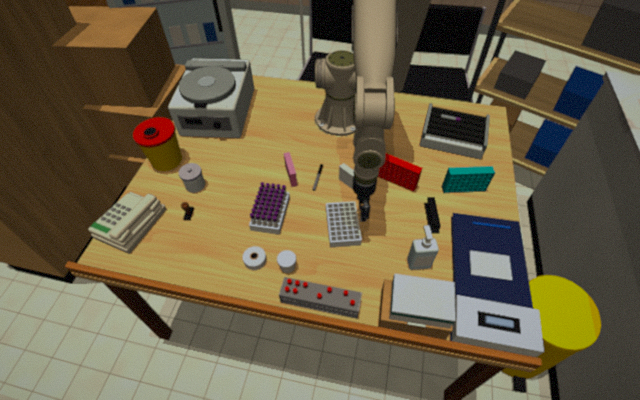

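The tray lies flat with its wells up at scene (344,222), and everything else is undisturbed. Next: back off, lower, make contact, then push while turning it to the full tray's heading.

```bash
python3 -m handwheel '{"deltas": [[1,0.35,0,0,0],[1,0.3,0,0,0],[1,0,0,0.5,0],[1,0,0,0.5,0],[1,0,0,0.5,0],[1,0,0,0.5,0],[1,0,0,0,0],[1,-0.2,0,0,0],[1,-0.1,0,0,0],[1,-0.1,0,0,0],[1,-0.1,0,0,0],[1,-0.1,0,0,0]]}'; python3 meas.py; python3 go.py .5664 .021 .0725
```

```text
clock: 7.4
tcp_pos: [0.5563, 0.1764, 0.0729]
orientation: [0.0, 0.602, 0.798, 0.0]
wrist_force: [0.2, 0.1, 0.3]
finger_gap: 0.0853
grip_force: 0.3
scene tray 658 c [0.5725 0.1202] sz [0.1722 0.1174] ang 16.2 z [0.028 0.037]
scene caps 615 c [ 0.5739 -0.1505] sz [0.1572 0.0948] ang 2.6 z [0.076 0.086]
side tray 899 c [0.57  0.122] sz [0.1714 0.1329] ang 16.8 z [0.028 0.037]
side caps 1120 c [ 0.5722 -0.1545] sz [0.1552 0.0971] ang 2.8 z [0.076 0.087]
t 7.5 p [0.5563 0.1763 0.0728] yaw toolY 15.93 j [ 0.17  0.5  -0.28  0.79 -0.    1.46] F [-0.4 -0.5  1.2]
units [-3.802 -0.823  0.007]
```

```bash
python3 -m handwheel '{"deltas": [[1,-0.1,0,0,0.13],[1,-0.1,0,0,0.13],[1,-0.1,0,0,0.13],[1,-0.1,0,0,0.13],[1,-0.1,0,0,0.13],[1,-0.1,0,0,0.13],[1,-0.1,0,0,0.13],[1,-0.1,0,0,0.13],[1,-0.1,0,0,0.13],[1,-0.1,0,0,0.13],[1,-0.12,0,0,0],[1,-0.12,0,0,0],[1,-0.12,0,0,0],[1,-0.12,0,0,0],[1,-0.12,0,0,0],[1,-0.12,0,0,0],[1,-0.12,0,0,0],[1,-0.12,0,0,0],[1,-0.1,0,0,0],[1,-0.1,0,0,0]]}'; python3 go.py .5664 .021 .0725
cat > edge.py <<'E'
from h import *
# line fits to the long sides (z 28..38 band); caps for the full tray
for nm in ('scene','side'):
    c=cam(nm); A=cloud(c); Z=A[:,:,2]; X=A[:,:,0]; Y=A[:,:,1]
    p=status.get_state()['tcp_pos']
    m=(Z>.026)&(Z<.04)&(X>.44)&(X<.72)&(Y>-.25)&(Y<p[1]-.008)
    n,l,st,ce=cv2.connectedComponentsWithStats(m.astype(np.uint8))
    for i in range(1,n):
        if st[i,4]<60: continue
        Q=A[l==i]; b=(Q[:,0]*200).astype(int); e=[]
        for k in np.unique(b):
            q=Q[b==k]; e.append([q[:,0].mean(),q[:,1].min(),q[:,1].max()])
        e=np.array(e); e=e[(e[:,0]>.51)&(e[:,0]<.64)]
        if len(e)<5: continue
        f=[np.polyfit(e[:,0]-.57,e[:,j],1) for j in (1,2)]
        print(nm,st[i,4],'x',np.percentile(Q[:,0],[1,99]).round(4),'ymin@.57',f[0][1].round(4),np.degrees(f[0][0]).round(1),'ymax',f[1][1].round(4),np.degrees(f[1][0]).round(1))
E
python3 edge.py; python3 meas.py
```

```text
clock: 10.0
tcp_pos: [0.5655, 0.0908, 0.0727]
orientation: [-0.0, 0.689, 0.725, 0.0]
wrist_force: [0.2, -0.8, 0.7]
finger_gap: 0.0856
grip_force: 0.2
t 10.0 p [0.5655 0.0908 0.0727] yaw toolY 2.97 j [ 0.02  0.48 -0.31  0.78  0.    1.54] F [ 0.2 -0.8  0.7]
units [-1.744 -0.068  0.004]
scene 255 x [0.4915 0.6604] ymin@.57 -0.1103 -15.3 ymax -0.0986 2.9
scene 641 x [0.4874 0.6555] ymin@.57 -0.0237 3.0 ymax 0.0648 15.1
side 1089 x [0.4832 0.6503] ymin@.57 -0.0291 3.5 ymax 0.0784 1.2
side 557 x [0.4865 0.6558] ymin@.57 -0.2078 2.5 ymax -0.1889 3.2
scene tray 565 c [0.5691 0.0367] sz [0.1733 0.1259] ang 3.3 z [0.028 0.037]
scene caps 616 c [ 0.5743 -0.1506] sz [0.1564 0.0947] ang 3.0 z [0.076 0.086]
side tray 1017 c [0.5667 0.0334] sz [0.1689 0.1316] ang 2.4 z [0.028 0.038]
side caps 1106 c [ 0.5721 -0.1536] sz [0.1551 0.0973] ang 2.5 z [0.076 0.087]
```

```bash
python3 -m handwheel '{"deltas": [[1,-0.12,-0.01,0,0],[1,-0.12,-0.01,0,0],[1,-0.12,-0.01,0,0],[1,-0.12,-0.01,0,0],[1,-0.12,-0.01,0,0],[1,-0.12,-0.01,0,0],[1,-0.12,-0.01,0,0],[1,-0.12,-0.01,0,0],[1,-0.12,-0.01,0,0],[1,-0.12,-0.01,0,0],[1,-0.12,0,0,0],[1,-0.12,0,0,0],[1,-0.1,0,0,0],[1,-0.06,0,0,0],[1,0,0,0,0]]}'; python3 go.py .5664 .021 .0725; python3 edge.py; python3 -c "
from h import *
c=cam('scene'); cv2.imwrite('pics/g1.png',cv2.resize(c['frame'][150:270,220:400,::-1],None,fx=4,fy=4,interpolation=2))"
```

```text
clock: 12.08
tcp_pos: [0.5649, 0.0267, 0.0727]
orientation: [0.0, 0.689, 0.725, -0.0]
wrist_force: [-0.5, -0.1, -0.5]
finger_gap: 0.0852
grip_force: 0.0
t 12.075 p [0.5649 0.0267 0.0727] yaw toolY 2.95 j [-0.09  0.47 -0.33  0.77 -0.    1.42] F [-0.5 -0.1 -0.5]
units [-0.144  0.031  0.005]
scene 880 x [0.4878 0.6588] ymin@.57 -0.1116 -17.9 ymax -0.003 15.8
side 1210 x [0.4829 0.6529] ymin@.57 -0.2076 2.8 ymax 0.0155 0.9
```

View pics/g1.png

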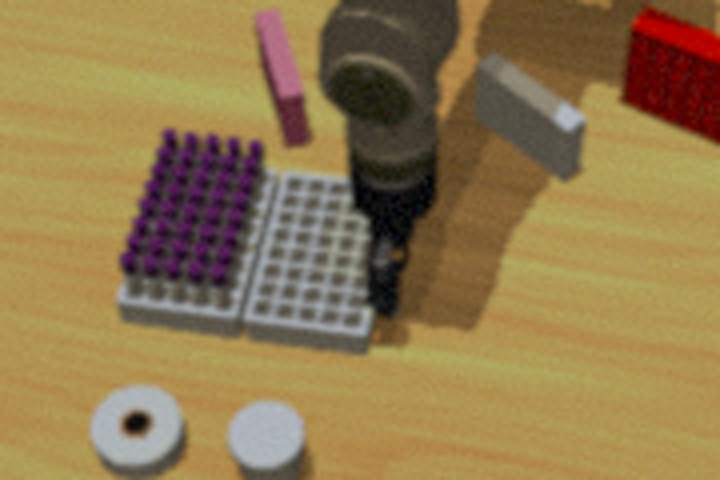

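A gap of about 10 mm remains between the trays, along crop (262,180)-(243,330). They are parallel and the ends are nearly level. I'll check whether the wrist camera resolves the gap.

```bash
python3 -c "
from h import *
c=cam('wrist'); save(c,'w1.png'); print(c['origin'],c['R'][:,2].round(2))"
```

```text
[0.56117798 0.09485933 0.14350131] [ 0.01 -0.27 -0.96]
```

View pics/w1.png

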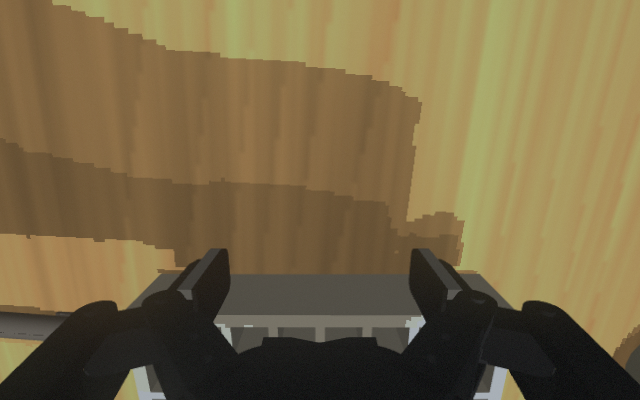

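The wrist view shows the tray's near side (rows 275-315) between the finger pads, with the gap out of view. I'll creep in, tracking the gap by desk colour and by cap positions in the scene camera.

```bash
cat > gap.py <<'E'
from h import *
a=[cam('scene') for _ in range(4)]; c=a[0]; im=np.mean([x['frame'] for x in a],0); A=cloud(c)
def proj(P):
    q=(P-np.array(c['origin']))@c['R']; s=q[:,:2]/q[:,2:]; return s*(1+c['k1']*(s**2).sum(1,keepdims=True))*c['f']+[c['cx'],c['cy']]
u=np.array([np.cos(.0489),np.sin(.0489),0]); v=np.array([-u[1],u[0],0]); o=np.array([.574,-.0975,.034])
pr=[]
for d in np.arange(-.008,.0161,.002):
    P=o+d*v+np.linspace(-.07,.07,40)[:,None]*u; q=proj(P).astype(np.float32)
    pr.append(cv2.remap(im.astype(np.float32),q[:,None,0],q[:,None,1],1).reshape(2,20,3).mean(1))
pr=np.array(pr); print('d mm -8..16; brightness near/far half, R-B'); print(pr.mean(2).T.round(0).tolist()); print((pr[:,:,0]-pr[:,:,2]).T.round(0).tolist())
for nm,z in (('caps',.075),):
    hsv=cv2.cvtColor(im.astype(np.uint8),cv2.COLOR_RGB2HSV); m=(hsv[...,0]>125)&(hsv[...,0]<165)&(hsv[...,1]>60); m[:,:240]=0; m[:,300:]=0; m[:170]=0; m[240:]=0
    vv,uu=np.nonzero(m); print('purple centroid',len(uu),uu.mean().round(2),vv.mean().round(2), plane(c,[[uu.mean(),vv.mean()]],.08).round(4))
print('F',status.get_state()['wrist_force'].round(2), 'tcp',status.get_state()['tcp_pos'].round(4))
E
python3 gap.py; python3 -m handwheel '{"deltas": [[1,-0.1,0,0,0],[1,-0.08,0,0,0],[1,0,0,0,0],[1,0,0,0,0]]}' >/dev/null; python3 gap.py
```

```text
d mm -8..16; brightness near/far half, R-B
[[117.0, 135.0, 144.0, 140.0, 127.0, 115.0, 117.0, 133.0, 149.0, 155.0, 146.0, 130.0, 116.0], [115.0, 134.0, 143.0, 138.0, 122.0, 107.0, 111.0, 129.0, 148.0, 154.0, 146.0, 129.0, 113.0]]
[[5.0, 1.0, -1.0, -2.0, -1.0, 0.0, -0.0, -4.0, -7.0, -7.0, -5.0, -1.0, 4.0], [6.0, 3.0, 1.0, -1.0, 0.0, 2.0, 0.0, -4.0, -7.0, -7.0, -5.0, -1.0, 4.0]]
purple centroid 738 267.8 202.18 [[ 0.5836 -0.1492  0.08  ]]
F [-1.19 -0.04  0.  ] tcp [0.5648 0.027  0.0727]
d mm -8..16; brightness near/far half, R-B
[[123.0, 145.0, 165.0, 176.0, 179.0, 172.0, 157.0, 138.0, 120.0, 110.0, 106.0, 108.0, 114.0], [120.0, 143.0, 162.0, 174.0, 178.0, 172.0, 157.0, 138.0, 120.0, 109.0, 105.0, 105.0, 111.0]]
[[3.0, -1.0, -6.0, -10.0, -12.0, -11.0, -8.0, -4.0, 2.0, 7.0, 9.0, 9.0, 7.0], [5.0, 0.0, -4.0, -9.0, -11.0, -11.0, -8.0, -4.0, 2.0, 7.0, 9.0, 10.0, 8.0]]
purple centroid 733 267.79 202.26 [[ 0.5839 -0.1491  0.08  ]]
F [-0.74  0.57 -0.32] tcp [0.5652 0.0198 0.0727]
```

The gap is about 1 mm and the full tray hasn't moved. I'll advance in 0.8 mm steps until the full tray's caps just react.

```bash
python3 -m handwheel '{"deltas": [[1,-0.02,0,0,0],[1,0,0,0,0]]}' >/dev/null; python3 gap.py|tail -2;  python3 -m handwheel '{"deltas": [[1,-0.02,0,0,0],[1,0,0,0,0]]}' >/dev/null; python3 gap.py
```

```text
purple centroid 734 267.84 202.14 [[ 0.5833 -0.1491  0.08  ]]
F [0.14 2.14 0.43] tcp [0.5652 0.0192 0.0727]
d mm -8..16; brightness near/far half, R-B
[[134.0, 154.0, 169.0, 176.0, 175.0, 165.0, 148.0, 130.0, 114.0, 107.0, 106.0, 110.0, 119.0], [130.0, 153.0, 170.0, 178.0, 176.0, 165.0, 147.0, 127.0, 113.0, 106.0, 106.0, 109.0, 116.0]]
[[2.0, -2.0, -7.0, -10.0, -11.0, -10.0, -6.0, -1.0, 4.0, 7.0, 9.0, 9.0, 6.0], [2.0, -3.0, -7.0, -10.0, -11.0, -10.0, -6.0, -0.0, 5.0, 8.0, 10.0, 9.0, 6.0]]
purple centroid 726 267.25 202.34 [[ 0.5846 -0.1509  0.08  ]]
F [-0.67  2.68  1.3 ] tcp [0.5652 0.0182 0.0727]
```

Contact: 2.5 N, and the full tray moved by no more than about 1 mm. Now retract and verify.

```bash
python3 -m handwheel '{"deltas": [[1,0.1,0,0,0],[1,0.3,0,0,0],[1,0.6,0,0,0],[1,0.6,0,0,0],[1,0,0,-0.8,0],[1,0,0,-0.8,0],[1,0,0,-0.8,0],[1,0,0,-0.8,0],[1,0.8,0,-0.8,0],[1,0.8,0,-0.8,0],[1,0.8,0,0,0],[1,0.8,0,0,0],[1,0,0,0,0],[1,0,0,0,0]]}'; python3 gap.py; python3 edge.py; python3 -c "
from h import *
c=cam('scene'); cv2.imwrite('pics/g2.png',cv2.resize(c['frame'][150:290,170:370,::-1],None,fx=4,fy=4,interpolation=2))"
```

```text
clock: 15.82
tcp_pos: [0.5551, 0.2099, 0.2645]
orientation: [0.0, 0.688, 0.725, -0.0]
wrist_force: [0.4, -0.5, -0.3]
finger_gap: 0.0852
grip_force: 0.0
d mm -8..16; brightness near/far half, R-B
[[134.0, 154.0, 168.0, 176.0, 174.0, 164.0, 148.0, 129.0, 114.0, 107.0, 105.0, 109.0, 118.0], [131.0, 154.0, 170.0, 178.0, 175.0, 163.0, 145.0, 126.0, 112.0, 106.0, 105.0, 108.0, 116.0]]
[[2.0, -2.0, -7.0, -10.0, -11.0, -10.0, -6.0, -1.0, 4.0, 8.0, 9.0, 8.0, 6.0], [1.0, -4.0, -8.0, -11.0, -11.0, -10.0, -6.0, -0.0, 5.0, 8.0, 9.0, 8.0, 6.0]]
purple centroid 719 267.29 202.3 [[ 0.5844 -0.1508  0.08  ]]
F [-0.31  1.23 -0.6 ] tcp [0.5555 0.209  0.2646]
scene 989 x [0.4866 0.6597] ymin@.57 -0.1118 -17.1 ymax 0.0071 5.9
side 1161 x [0.4826 0.6555] ymin@.57 -0.2094 3.2 ymax 0.0071 2.6
```

View pics/g2.png

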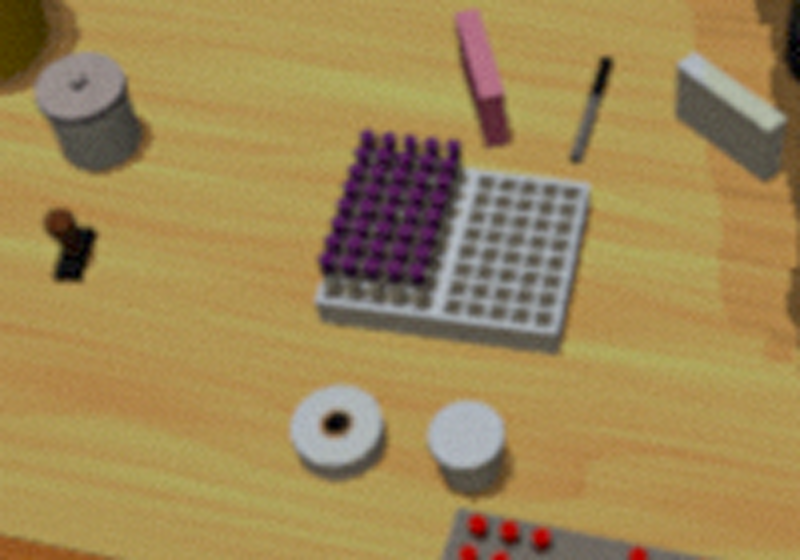

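The trays sit flush and level: the seam runs along crop (462,180)-(440,310), and the total width is 216.5 mm, which is two tray widths. The other items are undisturbed.

```bash
python3 -c "
from workcell import hand_in
print(hand_in())"
```

```text
the job is handed in; nothing more can be done
None
```

The empty tray now lies flat with its wells up, long side flush against the full tray and the ends about level; the full tray was nudged by about 1 mm at contact, nothing else was touched, and the job is handed in.

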